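# Flick the weekly watering wheel on to today

### The arm

A 7-joint arm with a two-finger parallel gripper is mounted at the origin on the work surface. World frame = base frame: x ahead of the robot, y to its left, z up, the work surface at z = 0. Lengths are in m, angles in rad, forces in N, time in s.
With the tool pointing down it reaches from about 0.4 to 0.925 m from the base axis. Payload 4.1 kg.
Tool frame: the origin (TCP) lies midway between the tips of the shut fingers; the grasp point (between the pads) lies 19 mm behind it (r.pinch_z is the distance from the TCP to the grasp point, in m); x points along the fingers, y is the direction in which the jaws open and shut, and the axes are right-handed (so a half turn about x gives the same grasp; the last joint's range is limited). The gripper opens to 85 mm and grips with 20 to 120 N. Pads are 22 mm wide; open, the fingers measure 114 mm over their backs; the gripper's body (76 mm by 85 mm) begins 54 mm behind the grasp point. The pads swing forward as they close: fully open they stand 13 mm farther back than shut.
Start: joints at [-0.099, 0.398, 0.045, 1.537, -0.019, 1.207, -0.051], TCP at [0.65, 0, 0.198] pointing down, gripper open.
Joint ranges: [-2.82, 2.82], [-0.49, 2.23], [-1.37, 1.46], [0, 2.46], [-1.36, 4.5], [0.23, 2], [-2.94, 2.94]. Speed limits (rad/s): [2.57, 2.57, 3.14, 3.14, 3.14, 3.14, 3.14].

### API

Orientations are given as a rotation vector (axis times angle).
In Python, from station import r gives the robot as it stands.
- The arm moves only by the shell command python3 -m pendant 'ROWS' [FORCE]. ROWS is JSON, a list of rows, each an object with "linear": the shift along the tool's x, y, z in mm, a list of three; "yaw": the turn about the tool's x in rad; "hand": the opening, from 0 (shut) to 1 (fully open). In form: [{"linear": [dx, dy, dz], "yaw": yaw, "hand": hand}, ...]. A call has 1 to 12 rows; each row is the pose to reach, as a shift and turn from the pose commanded when the call began, along the tool's axes at that moment; what a row does not reach only later rows make up. A row lasts 1/10 s, in which the tool goes at most 50 mm and 8.59 degrees, less where a joint would pass 70% of its speed; a pose out of reach is approached as far as the arm can. A call with a gripper value outside its range is refused whole. The fingers move at their own pace and stop on an object; FORCE is the grip in N (left out, the last holds). Time passes only in rows, so rows that repeat a pose let the fingers close. It gives the time, the measured TCP pose, the force and the opening at its end, in the units of the state.
- r.sense(): the state, without advancing time (a new reading comes with each control period).
- r.camera(name): name is "scene" or "side" or "wrist"; returns a dict with "color" (480x640x3 uint8, red, green, blue), "K" (3x3 intrinsics, pixels), "R" (3x3) and "t" (3): a world point X has camera coordinates R X + t; the wrist camera has in their place "T_tool_cam" (4x4, takes a point from camera to tool coordinates, whose origin is the TCP and whose axes are the tool frame's). Camera axes: x right, y down, z forward; pixel columns grow to the right and rows downward; lengths in m; the calibration is good to about 2 mm. The wrist camera is an equidistant fisheye: a pixel r from the principal point sees the ray r / f radians off the axis. A picture is of the moment at which its call begins: read the wrist's pose just before it. There is no depth.
- r.job_done(): hands the job in, once; it reports no verdict.
The state is a dict: "clock": time; "q": joint angles; "dq": joint speeds; "effort": joint torques, N m; "tcp_pos": TCP position; "ee_rot": TCP orientation; "contact_force": force on the tool from outside, world axes, zero at the start; "wrist_torque": the same for the moment, N m; "grip_width": finger opening in m.
Only numpy, scipy, OpenCV 4.12 (cv2) and the standard library are available. Lean on these libraries where they do the work, as an engineer would, in place of code of your own. Each camera call takes 0.05 s, during which the arm holds its last target.

### The job

The weekly watering-reminder wheel on the console is a few days behind: with a fingertip against its teeth, flick it round anticlockwise (seen from above) until its long tooth rests one click short of the steel pointer, then flick it one last click so that the long tooth stands in line with the pointer, never a click past it. Only push the wheel, gently; do not pinch or force it. Leave everything else on the console where it stands and finish with the hand clear.

Things in the scene. Friction and masses are not known exactly. Their poses are not given: they have to be found in the camera images.
- wheel_axis (a point): centre of the flat-lying white plastic wheel, on its vertical axis, 31 mm above the table; fixed, x axis along the pointer, z up. Disc radius 52 mm; disc and teeth span 22 to 40 mm above the table. Seven straight radial teeth, 8 mm wide, evenly spaced (51.4 degrees): six reach 78 mm from the axis, the long one 105 mm. The gaps between them are open from above, outside and below
- wheel_base: low dark wooden base that carries the wheel, fixed to the table: a plate 176 x 176 x 8 mm, sides along its x and y axes, and on it a round column of radius 48 mm under the wheel. Origin on the wheel's axis at table height; x axis along the pointer, z up
- pointer_tip (a point): tip of the fixed steel pointer: a bar 6 mm wide lying just above the disc (43 to 46 mm above the table), from a central steel post of radius 11 mm out to 48 mm from the wheel's axis, where this point is
- long_tooth_tip (a point): outer end of the wheel's long tooth, 105 mm from the axis and 31 mm above the table; it goes round with the wheel. In the end it must lie on the pointer's line, beyond the pointer's tip
- dial (a joint): wheel angle, rad, grows anticlockwise seen from above. A click is 0.898 (1/7 turn). A detent holds it at multiples of 0.898, a tooth then in line with the pointer, and pulls it to the nearest when let go: past half-way it snaps on by itself. Long tooth in line at 3.590. Starts at about 0, 0.898 or 1.795. Stops at -0.7 and 6.0. A few N (under 6) at a tooth turn it
- tin: matte aluminium tin, closed, 66 mm across and 58 mm high, standing loose on the table beside the wheel; origin at the centre of its underside
- lid: round blue silicone lid with a small knob, 96 mm across and 28 mm high, lying loose on the table beside the wheel; origin at the centre of its underside
- remote: black remote control, 42 x 150 x 17 mm, long side along its y axis, lying loose on the table near the wheel; origin at the centre of its underside
- turntable: fixed wooden turntable, 250 mm across, top 28 mm above the table, at the robot's right; origin at the centre of its underside
- pot: white ceramic pot with two side handles, 110 mm across the rim and 100 mm high, loose on the turntable; origin at the centre of its underside
- spray: empty green plastic spray bottle with a white head, 66 mm across and 184 mm high, loose on the turntable; origin at the centre of its underside

How it is judged:
On the way, in this order (a step that is already met when the one before it is completed fails the run):
1. the wheel comes to rest one click short of the pointer (value of joint dial between 2.523 and 2.863 rad and velocity of joint dial between -0.15 and 0.15 rad/s), for 0.2 s.
2. the wheel comes to rest with its long tooth in line with the pointer (value of joint dial between 3.47 and 3.71 rad and velocity of joint dial between -0.15 and 0.15 rad/s), for 0.2 s.
At the end, for the whole second after the job is handed in: the wheel rests with its long tooth in line with the pointer (joint dial at 3.590 within 0.12 rad), and the tin, lid, remote control, pot and spray bottle are within 20 mm of where they stood (all of step 2 and distance of each of tin, lid, remote, pot, spray from where it was at the start of the episode below 0.02 m); the robot touches nothing.
It fails at once if the wheel is pushed more than half a click past the pointer (value of joint dial above 4.09 rad).
It fails at once if the wheel is pinched or forced (more than 20 N from the fingers) (contact force between the fingers and dial above 20 N).
It fails at once if the tin, lid or remote control is moved more than 20 mm or tipped (distance of any of tin, lid, remote from where it was at the start of the episode above 0.02 m or angle between any of tin, lid, remote's own z axis and vertical above 0.35 rad).
It fails at once if something on the turntable is moved more than 20 mm or tipped (distance of any of pot, spray from where it was at the start of the episode above 0.02 m or angle between any of pot, spray's own z axis and vertical above 0.35 rad).
It also fails if it takes over 61 s, if anything falls off the work surface, if the arm or the gripper's body presses on something with over 40 N, if the wrist force passes 120 N, or if a joint passes its speed limit or range.

## Working session

There is one attempt and no reset: what is moved stays moved. The work goes in short steps, Python scripts to look and compute and a shell command to move; the robot and the scene stay as the last step left them, time stands still between calls to the robot, and variables do not carry over. Pictures are saved under pics/ and viewed, and the job is handed in when it is done.

```bash
ls; mkdir -p pics; python3 - <<'E'
from station import r
import cv2,numpy as np
s=r.sense();print(s)
for n in("scene","side","wrist"):
    c=r.camera(n);cv2.imwrite(f"pics/{n}0.png",c["color"][:,:,::-1])
    print(n,c["K"],c.get("R"),c.get("t"),c.get("T_tool_cam"))
E
```

```text
pics
{'clock': 0.0, 'q': array([-0.09902261,  0.39917207,  0.04500839,  1.53785802, -0.01870492,
        1.2069169 , -0.0506673 ]), 'dq': array([-0.00056661,  0.0007375 , -0.00062391, -0.00144887, -0.00129035,
       -0.00116209,  0.00019888]), 'effort': array([-9.65094187e-04, -4.75129580e+01,  1.36406265e+00, -2.54227209e+01,
        1.14684159e-02,  9.53188282e-03,  3.56541250e-05]), 'tcp_pos': array([6.49306365e-01, 4.98068936e-05, 1.97085675e-01]), 'ee_rot': array([ 1.20805973,  1.2106225 , -1.21053682]), 'contact_force': array([-0.45404301, -0.20553878,  0.4058983 ]), 'wrist_torque': array([ 0.00158454,  0.04468242, -0.00060406]), 'grip_width': 0.08550739027800104}
scene [[470.50873421   0.         316.5087537 ]
 [  0.         470.50873421 244.83515063]
 [  0.           0.           1.        ]] [[ 0.88940332  0.45674231 -0.01866002]
 [ 0.27279665 -0.56308015 -0.78007867]
 [-0.36680202  0.68871417 -0.62540312]] [-0.48417765 -0.16561714  1.28580468] None
side [[466.57900678   0.         316.66406369]
 [  0.         466.57900678 241.85575618]
 [  0.           0.           1.        ]] [[-0.92358385 -0.38332506  0.00740095]
 [-0.20011663  0.4655161  -0.86211837]
 [ 0.32702632 -0.79771966 -0.50665287]] [0.52755046 0.19563807 0.92980176] None
wrist [[371.64829954   0.         325.79003629]
 [  0.         371.64829954 240.9220091 ]
 [  0.           0.           1.        ]] None None [[ 9.69643467e-05 -3.09467436e-01  9.50910036e-01 -1.75848846e-01]
 [ 9.99999651e-01 -7.59025520e-04 -3.48989895e-04  1.19541288e-03]
 [ 8.29765992e-04  9.50909738e-01  3.09467254e-01 -7.88167951e-02]
 [ 0.00000000e+00  0.00000000e+00  0.00000000e+00  1.00000000e+00]]
```

View pics/scene0.png

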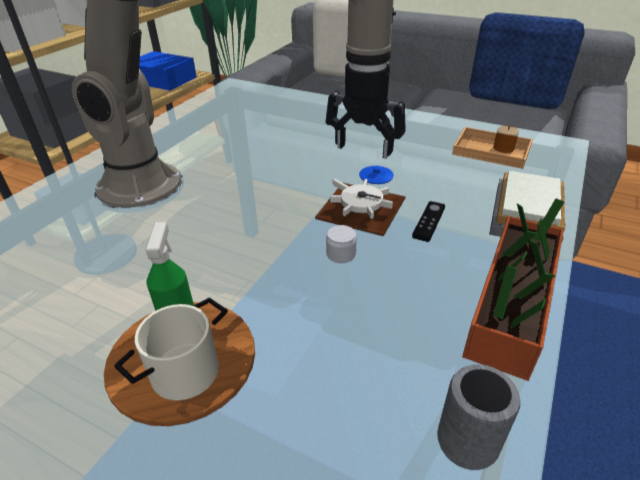

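View pics/side0.png

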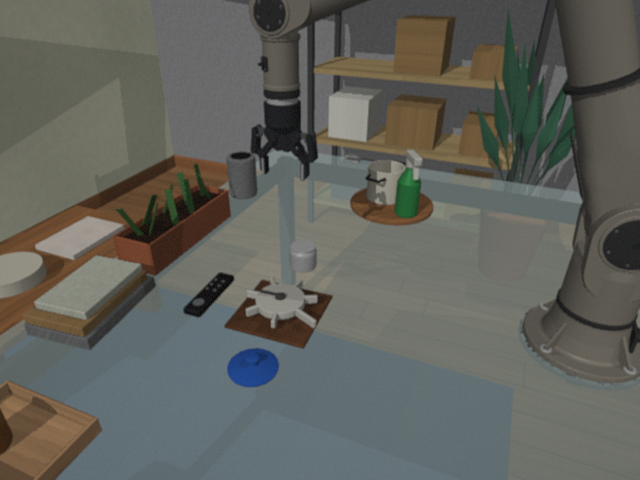

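View pics/wrist0.png

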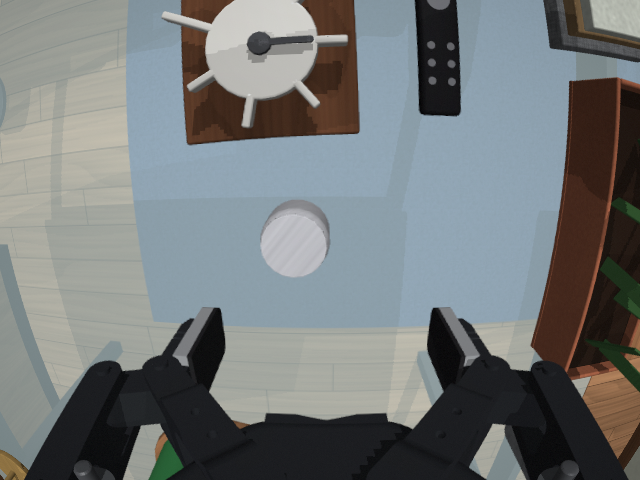

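```bash
cat > h.py <<'E'
import numpy as np,cv2
from scipy.spatial.transform import Rotation as Ro
def wrist(c,s,uv,z):
    uv=np.atleast_2d(uv).astype(float);K=c["K"];d=(uv-K[:2,2])/K[0,0];th=np.linalg.norm(d,axis=1)+1e-12
    ray=np.c_[d/th[:,None]*np.sin(th)[:,None],np.cos(th)]
    T=c["T_tool_cam"];R=Ro.from_rotvec(s["ee_rot"]).as_matrix()
    o=R@T[:3,3]+s["tcp_pos"];w=ray@(R@T[:3,:3]).T
    return (o+w*((z-o[2])/w[:,2])[:,None])[:,:2]
def fixed(c,uv,z):
    uv=np.atleast_2d(uv).astype(float);ray=np.c_[uv,np.ones(len(uv))]@np.linalg.inv(c["K"]).T@c["R"]
    o=-c["R"].T@c["t"];return (o+ray*((z-o[2])/ray[:,2])[:,None])[:,:2]
E
python3 - <<'E'
from station import r
from h import *
s=r.sense();c=r.camera("wrist")
print(Ro.from_rotvec(s["ee_rot"]).as_matrix().round(3))
im=c["color"];cv2.imwrite("pics/w_up.png",cv2.resize(im[:220,120:480,::-1],None,fx=2.2,fy=2.2,interpolation=cv2.INTER_CUBIC))
for n,p,z in[("post",(259,43),.046),("ptr",(313,40),.046),("long",(164,15),.04),("t0",(347,41),.04),("t309",(316,104),.04),("t257",(248,126),.04),("t206",(190,88),.04),("tin",(295,242),.058)]:
    print(n,wrist(c,s,p,z).round(4))
h=cv2.cvtColor(im,cv2.COLOR_RGB2HSV)
for n in("scene","side"):
    cc=r.camera(n);im=cc["color"];h=cv2.cvtColor(im,cv2.COLOR_RGB2HSV)
    m=cv2.inRange(h,(105,180,100),(125,255,255)); 
    k,l,st,ce=cv2.connectedComponentsWithStats(m)
    for i in range(1,k):
        if st[i,4]>150: print(n,"blue",ce[i].round(1),st[i,4],fixed(cc,ce[i],.012).round(3))
    for z in[(.046)]: print(n,fixed(cc,(362,197) if n=="scene" else (280,297),z).round(3))
    im=im[130:290,280:480] if n=="scene" else im[220:400,160:360]
    cv2.imwrite(f"pics/{n}c.png",cv2.resize(im[:,:,::-1],None,fx=3,fy=3,interpolation=cv2.INTER_CUBIC))
E
```

```text
[[-0.001  1.     0.   ]
 [-0.     0.    -1.   ]
 [-1.    -0.001  0.   ]]
post [[0.5924 0.1532]]
ptr [[0.6395 0.1541]]
long [[0.4985 0.1937]]
t0 [[0.669  0.1547]]
t309 [[0.6418 0.0968]]
t257 [[0.5808 0.0786]]
t206 [[0.5262 0.1176]]
tin [[ 0.6228 -0.0247]]
scene blue [166.1  69.3] 1544 [[-0.551  0.741]]
scene blue [376.2 174.4] 437 [[0.57  0.306]]
scene [[0.598 0.136]]
side blue [252.1 367.7] 1354 [[0.56  0.331]]
side [[0.586 0.163]]
```

View pics/w_up.png

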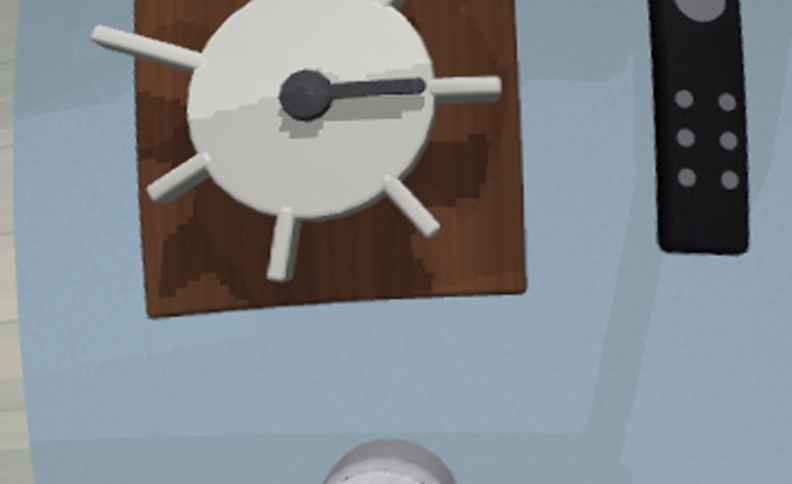

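View pics/scenec.png

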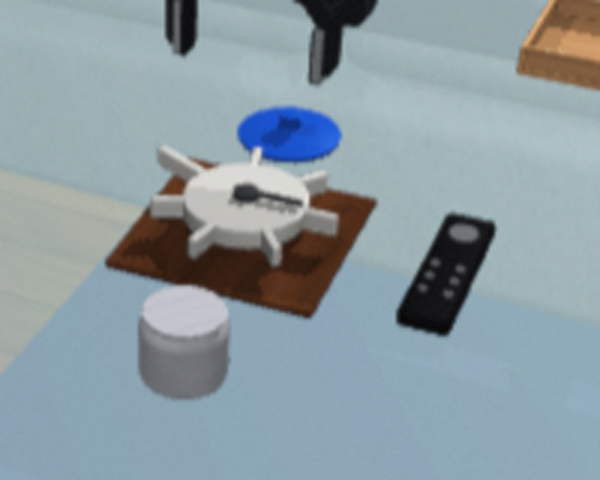

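View pics/sidec.png

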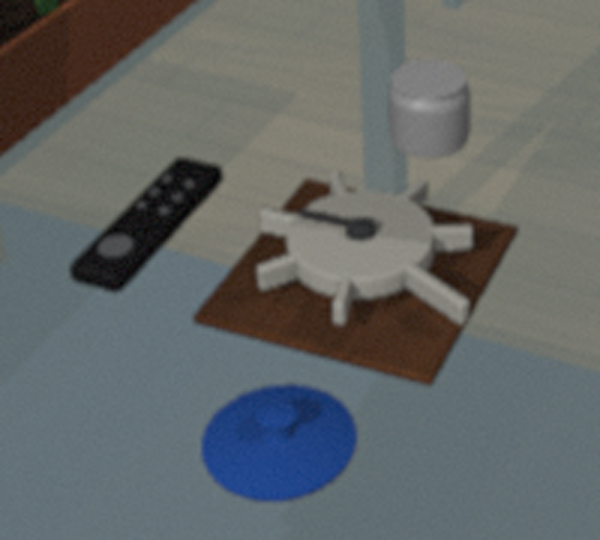

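```bash
python3 -m pendant '[{"linear":[0,-30,-45],"yaw":0,"hand":0},{"linear":[0,-55,-90],"yaw":0,"hand":0},{"linear":[0,-80,-135],"yaw":0,"hand":0},{"linear":[0,-107,-180],"yaw":0,"hand":0},{"linear":[0,-107,-207],"yaw":0,"hand":0},{"linear":[50,-107,-207],"yaw":0,"hand":0},{"linear":[90,-107,-207],"yaw":0,"hand":0},{"linear":[90,-107,-207],"yaw":0,"hand":0},{"linear":[90,-107,-207],"yaw":0,"hand":0}]'
python3 - <<'E'
from station import r
from h import *
s=r.sense();c=r.camera("wrist");print(s["tcp_pos"],s["contact_force"],s["grip_width"])
cv2.imwrite("pics/w1.png",c["color"][:,:,::-1])
c=r.camera("side");cv2.imwrite("pics/s1.png",cv2.resize(c["color"][180:400,160:420,::-1],None,fx=2.5,fy=2.5))
E
```

```text
clock: 1.2
tcp_pos: [0.5432, 0.2068, 0.1085]
ee_rot: [1.209, 1.209, -1.21]
contact_force: [0.5, -1.0, 0.8]
grip_width: 0.0003
[0.54316985 0.20682106 0.10846036] [ 0.49334792 -1.01890897  0.82202409] 0.00028136470010626754
```

View pics/w1.png

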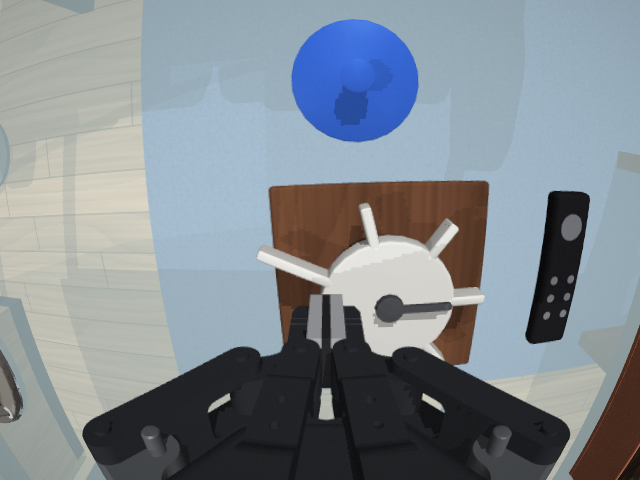

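View pics/s1.png

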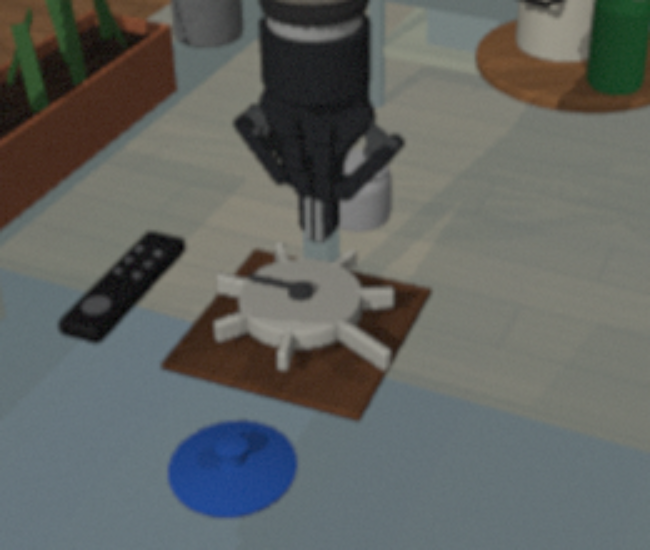

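```bash
python3 - <<'E'
from station import r
from h import *
s=r.sense();c=r.camera("wrist")
for n,p,z in[("post",(389,308),.048),("ptr",(451,306),.046),("long",(260,254),.037),("t0",(484,297),.037),("t51",(452,225),.037),("t103",(364,207),.037)]:
    print(n,wrist(c,s,p,z).round(4))
for p,z in[((355,80),0.01)]: print("lid",wrist(c,s,p,z))
E
```

```text
post [[0.5928 0.157 ]]
ptr [[0.6418 0.1558]]
long [[0.499  0.1955]]
t0 [[0.6733 0.1576]]
t51 [[0.6381 0.2171]]
t103 [[0.5729 0.2298]]
lid [[0.56807658 0.319631  ]]
```

```bash
python3 -m pendant '[{"linear":[40,0,0],"yaw":0,"hand":0},{"linear":[70,0,0],"yaw":0,"hand":0},{"linear":[81,0,0],"yaw":0,"hand":0},{"linear":[81,0,0],"yaw":0,"hand":0},{"linear":[81,0,0],"yaw":0,"hand":0}]'
python3 - <<'E'
from station import r
from h import *
s=r.sense();c=r.camera("wrist");print(s["tcp_pos"],s["contact_force"])
cv2.imwrite("pics/w2.png",c["color"][:,:,::-1])
E
```

```text
clock: 1.85
tcp_pos: [0.5447, 0.2076, 0.029]
ee_rot: [1.212, 1.208, -1.206]
contact_force: [-0.3, -0.5, 0.7]
grip_width: -0.0003
[0.5447217  0.20762783 0.02899621] [-0.27866087 -0.51990766  0.71129471]
```

View pics/w2.png

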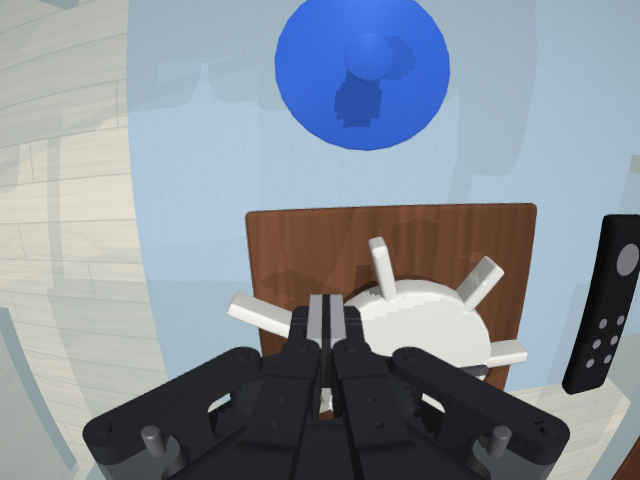

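```bash
python3 -m pendant '[{"linear":[0,-4,4],"yaw":0,"hand":0},{"linear":[0,-8,8],"yaw":0,"hand":0},{"linear":[0,-11,12],"yaw":0,"hand":0},{"linear":[0,-14,16],"yaw":0,"hand":0},{"linear":[0,-16,20],"yaw":0,"hand":0},{"linear":[0,-17,24],"yaw":0,"hand":0},{"linear":[0,-18,28],"yaw":0,"hand":0}]'
python3 - <<'E'
from station import r
from h import *
s=r.sense();c=r.camera("wrist");print(s["tcp_pos"],s["contact_force"])
cv2.imwrite("pics/w3.png",c["color"][:,:,::-1])
E
```

```text
clock: 2.6
tcp_pos: [0.525, 0.1786, 0.0271]
ee_rot: [1.209, 1.209, -1.209]
contact_force: [1.1, 0.4, 0.5]
grip_width: 0.0002
[0.52501783 0.1786047  0.02713936] [1.05248831 0.44968708 0.54964737]
```

View pics/w3.png

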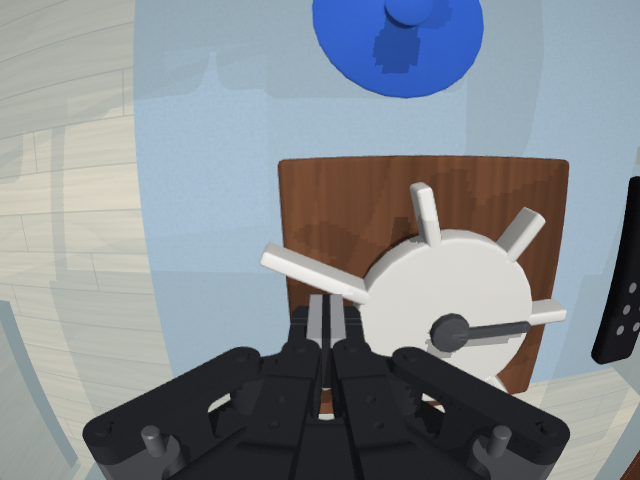

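```bash
python3 - <<'E'
from station import r
from h import *
s=r.sense();c=r.camera("wrist")
print(wrist(c,s,[(262,254),(412,187),(545,212),(566,312)],.038).round(4))
c=r.camera("side");cv2.imwrite("pics/s3.png",cv2.resize(c["color"][200:380,180:400,::-1],None,fx=3,fy=3))
c=r.camera("scene");cv2.imwrite("pics/c3.png",cv2.resize(c["color"][100:280,270:470,::-1],None,fx=3,fy=3))
E
```

```text
[[0.4956 0.1963]
 [0.5654 0.2286]
 [0.6391 0.2183]
 [0.6693 0.1579]]
```

View pics/s3.png

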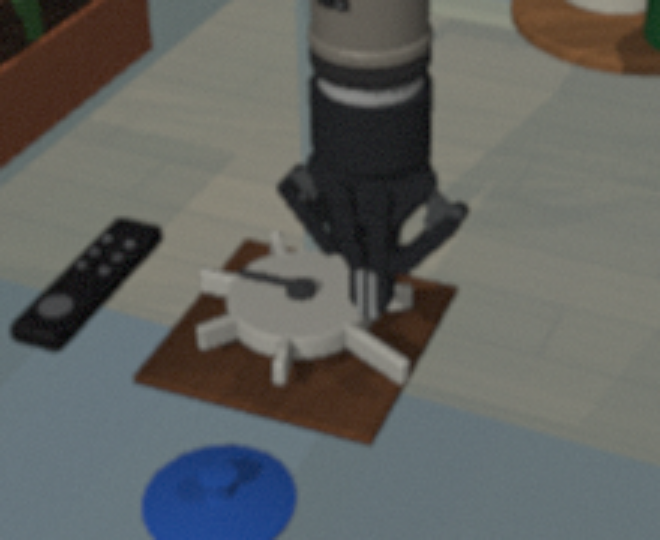

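View pics/c3.png

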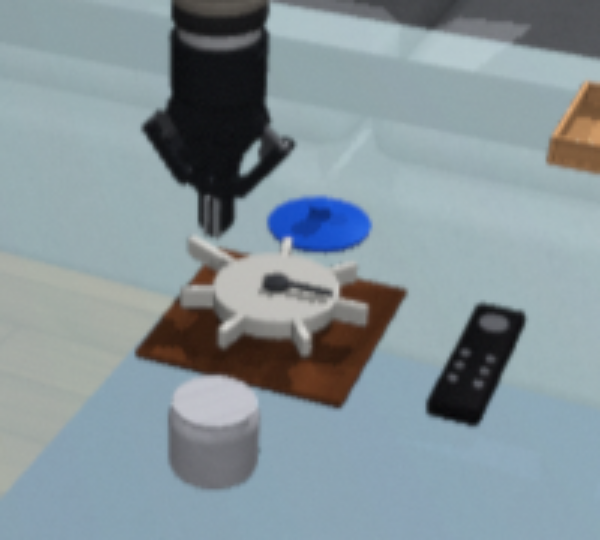

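```bash
python3 - <<'E'
from station import r
from h import *
s=r.sense();print(s["tcp_pos"],s["clock"],s["contact_force"])
for n,o in(("side",(180,200)),("scene",(270,100))):
    c=r.camera(n)
    for X in(s["tcp_pos"],np.array([.593,.155,.046]),np.array([.593-.071,.155+.031,.04])):
        p=c["K"]@(c["R"]@X+c["t"]);p=p[:2]/p[2];print(n,p.round(1),((p-o)*3).round(0))
E
```

```text
[0.52513036 0.17899679 0.02710543] 2.8 [-0.32509975 -0.52911985 -0.2259799 ]
side [303.9 316.2] [372. 348.]
side [278.8 294.1] [296. 282.]
side [303.9 313.6] [372. 341.]
scene [341.7 188.2] [215. 265.]
scene [363.  192.7] [279. 278.]
scene [341.8 182.3] [215. 247.]
```

```bash
python3 - <<'E'
from station import r
from h import *
s=r.sense()
c=r.camera("wrist");T=np.linalg.inv(c["T_tool_cam"])
for P in([0,0,0],[-.03,0,0],[0,0,-.011],[-.03,0,-.011]):
    X=T[:3,:3]@np.array(P)+T[:3,3];th=np.arctan2(np.hypot(X[0],X[1]),X[2]);u=X[:2]/np.hypot(*X[:2])*th*c["K"][0,0]+c["K"][:2,2];print(P,u.round(1))
a=cv2.resize(c["color"][220:370,250:450,::-1],None,fx=4,fy=4,interpolation=cv2.INTER_CUBIC);cv2.imwrite("pics/w4.png",a)
c=r.camera("side");a=cv2.resize(c["color"][270:345,260:345,::-1],None,fx=7,fy=7,interpolation=cv2.INTER_CUBIC);cv2.imwrite("pics/s4.png",a)
E
```

```text
[0, 0, 0] [323.6 280.6]
[-0.03, 0, 0] [323.3 308.1]
[0, 0, -0.011] [323.6 260.8]
[-0.03, 0, -0.011] [323.2 285.7]
```

View pics/w4.png

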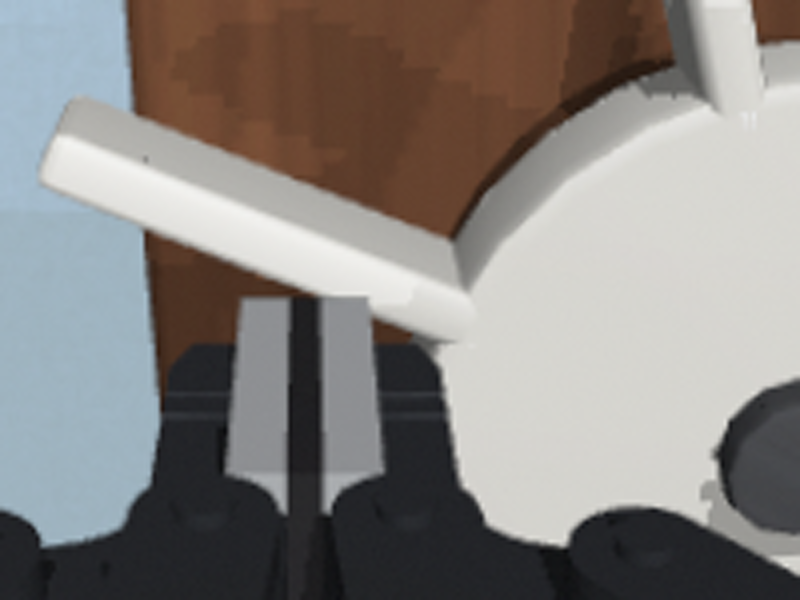

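View pics/s4.png

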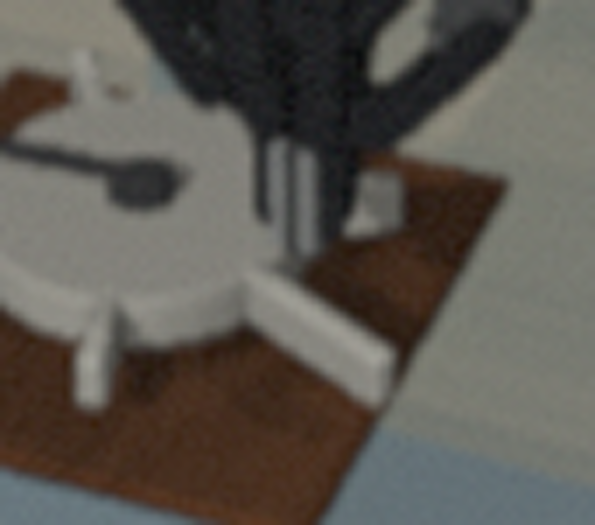

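```bash
python3 -m pendant '[{"linear":[0,10,-15],"yaw":0,"hand":0},{"linear":[0,18,-29],"yaw":0,"hand":0},{"linear":[0,18,-29],"yaw":0,"hand":0},{"linear":[7,18,-29],"yaw":0,"hand":0},{"linear":[14,18,-29],"yaw":0,"hand":0},{"linear":[14,18,-29],"yaw":0,"hand":0},{"linear":[14,18,-29],"yaw":0,"hand":0}]'
python3 - <<'E'
from station import r
from h import *
s=r.sense();print(s["tcp_pos"],s["contact_force"])
c=r.camera("wrist");a=cv2.resize(c["color"][200:370,220:480,::-1],None,fx=3,fy=3,interpolation=cv2.INTER_CUBIC);cv2.imwrite("pics/w5.png",a)
X=s["tcp_pos"]
A=[]
for n in("side","scene"):
    c=r.camera(n);p=c["K"]@(c["R"]@X+c["t"]);p=(p[:2]/p[2]);o=np.array([int(p[0])-40,int(p[1])-45]);print(n,o,((p-o)*5).round())
    A.append(cv2.resize(c["color"][o[1]:o[1]+80,o[0]:o[0]+80,::-1],None,fx=5,fy=5,interpolation=cv2.INTER_CUBIC))
cv2.imwrite("pics/sc5.png",np.hstack(A))
E
```

```text
clock: 3.7
tcp_pos: [0.5424, 0.2071, 0.0126]
ee_rot: [1.209, 1.209, -1.211]
contact_force: [-0.6, -0.3, -0.4]
grip_width: -0.0002
[0.54241098 0.20711458 0.01256767] [-0.58361309 -0.26864472 -0.40656856]
side [250 282] [202. 230.]
scene [312 144] [201. 227.]
```

View pics/w5.png

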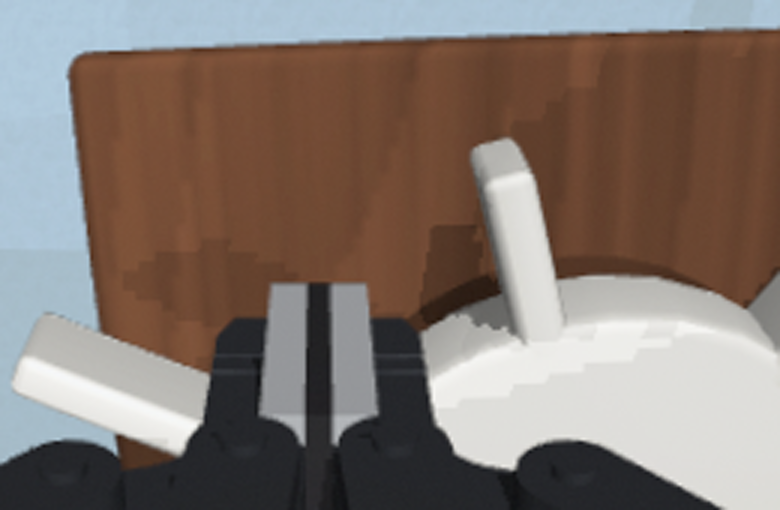

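View pics/sc5.png

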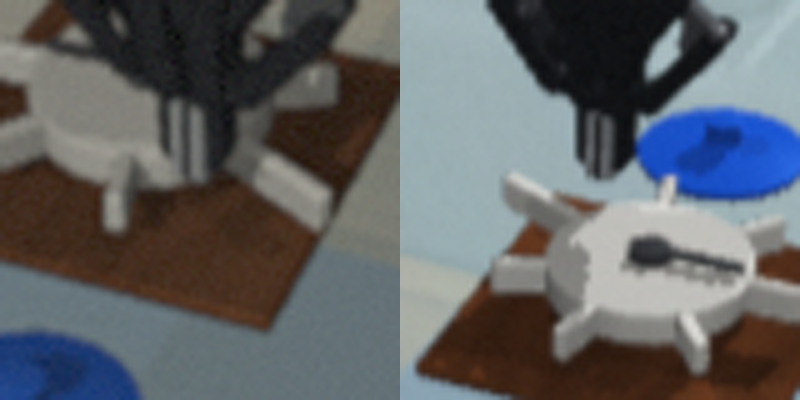

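```bash
python3 -m pendant '[{"linear":[3,0,0],"yaw":0,"hand":0},{"linear":[6,0,0],"yaw":0,"hand":0},{"linear":[6,0,0],"yaw":0,"hand":0},{"linear":[6,0,0],"yaw":0,"hand":0}]'; sleep 0
python3 -c "
from station import r
s=r.sense();print(s['tcp_pos'],s['contact_force'],s['effort'])"
```

```text
clock: 4.25
tcp_pos: [0.5429, 0.208, 0.007]
ee_rot: [1.209, 1.209, -1.209]
contact_force: [-0.0, 1.3, 0.5]
grip_width: 0.0002
[0.54293748 0.2080032  0.00696519] [-1.32640307e-03  1.34461346e+00  4.53766783e-01] [ 6.27126967e-03 -4.59031606e+01  3.84614049e-01 -1.90430707e+01
  8.72812117e-03  7.83938885e-03 -8.08473919e-05]
```

```bash
python3 -m pendant '[{"linear":[2,0,0],"yaw":0,"hand":0},{"linear":[4,0,0],"yaw":0,"hand":0},{"linear":[4,0,0],"yaw":0,"hand":0},{"linear":[4,0,0],"yaw":0,"hand":0}]'
python3 -m pendant '[{"linear":[2,0,0],"yaw":0,"hand":0},{"linear":[4,0,0],"yaw":0,"hand":0},{"linear":[4,0,0],"yaw":0,"hand":0},{"linear":[4,0,0],"yaw":0,"hand":0}]'
python3 - <<'E'
from station import r
from h import *
s=r.sense();print(s["tcp_pos"],s["contact_force"])
c=r.camera("wrist");cv2.imwrite("pics/w6.png",cv2.resize(c["color"][200:370,220:480,::-1],None,fx=3,fy=3,interpolation=cv2.INTER_CUBIC))
X=s["tcp_pos"];A=[]
for n in("side","scene"):
    c=r.camera(n);p=c["K"]@(c["R"]@X+c["t"]);p=(p[:2]/p[2]);o=np.array([int(p[0])-40,int(p[1])-45]);print(n,o,((p-o)*5).round())
    A.append(cv2.resize(c["color"][o[1]:o[1]+80,o[0]:o[0]+80,::-1],None,fx=5,fy=5,interpolation=cv2.INTER_CUBIC))
cv2.imwrite("pics/sc6.png",np.hstack(A))
E
```

```text
clock: 4.65
tcp_pos: [0.543, 0.208, 0.003]
ee_rot: [1.209, 1.209, -1.209]
contact_force: [-1.3, 0.6, 0.9]
grip_width: 0.0001
clock: 5.05
tcp_pos: [0.543, 0.208, -0.001]
ee_rot: [1.209, 1.209, -1.209]
contact_force: [-0.2, 0.2, 0.2]
grip_width: 0.0
[ 0.54295683  0.20799745 -0.00098866] [-0.23731491  0.16816745  0.19987595]
side [250 288] [200. 227.]
scene [312 148] [202. 228.]
```

View pics/sc6.png

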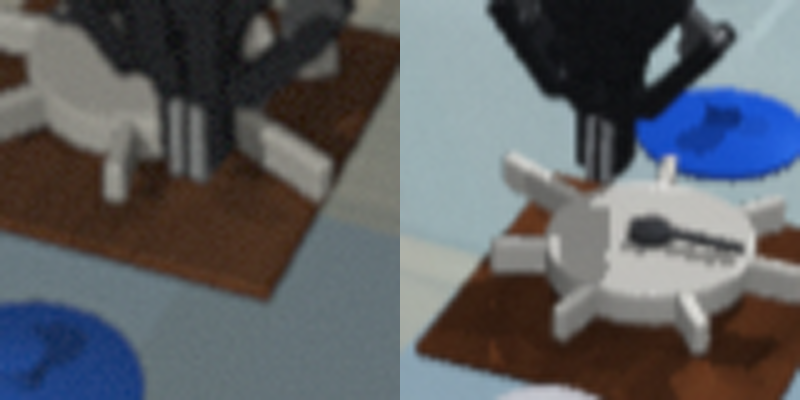

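View pics/w6.png

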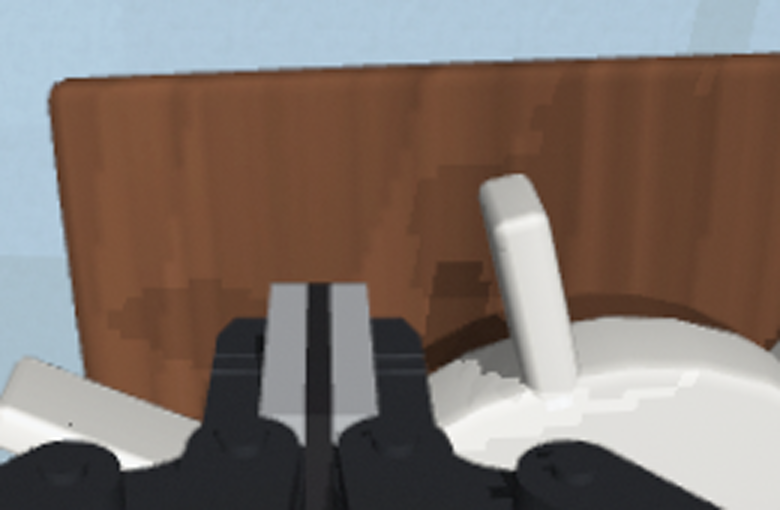

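```bash
python3 -m pendant '[{"linear":[0,-5,3],"yaw":0,"hand":0},{"linear":[0,-10,7],"yaw":0,"hand":0},{"linear":[0,-14,11],"yaw":0,"hand":0},{"linear":[0,-17,14],"yaw":0,"hand":0},{"linear":[0,-19,17],"yaw":0,"hand":0},{"linear":[0,-21,20],"yaw":0,"hand":0},{"linear":[0,-22,23],"yaw":0,"hand":0},{"linear":[0,-23,26],"yaw":0,"hand":0}]'
cat > look.py <<'E'
import sys
from station import r
from h import *
k=sys.argv[1]
s=r.sense();print(s["tcp_pos"].round(4),s["contact_force"].round(2))
c=r.camera("wrist");A=[cv2.resize(c["color"][140:400,180:580,::-1],(800,520))]
cv2.imwrite(f"pics/w{k}.png",A[0])
A=[]
for n,o in(("side",(225,255)),("scene",(320,150))):
    c=r.camera(n)
    A.append(cv2.resize(c["color"][o[1]:o[1]+90,o[0]:o[0]+90,::-1],None,fx=4.4,fy=4.4,interpolation=cv2.INTER_CUBIC))
cv2.imwrite(f"pics/sc{k}.png",np.hstack(A))
E
python3 look.py 7
```

```text
clock: 6.0
tcp_pos: [0.5198, 0.1816, -0.0009]
ee_rot: [1.209, 1.209, -1.21]
contact_force: [1.8, 0.9, 0.6]
grip_width: -0.0
[ 0.5198  0.1816 -0.0009] [1.76 0.91 0.61]
```

View pics/w7.png

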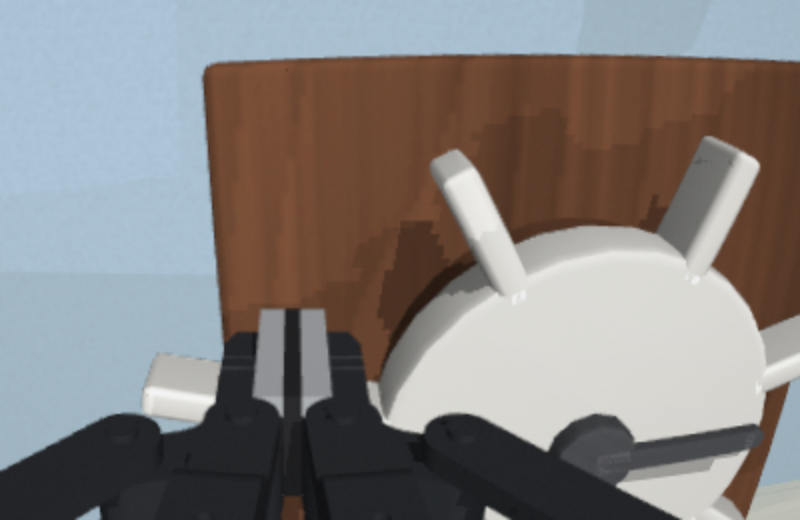

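View pics/sc7.png

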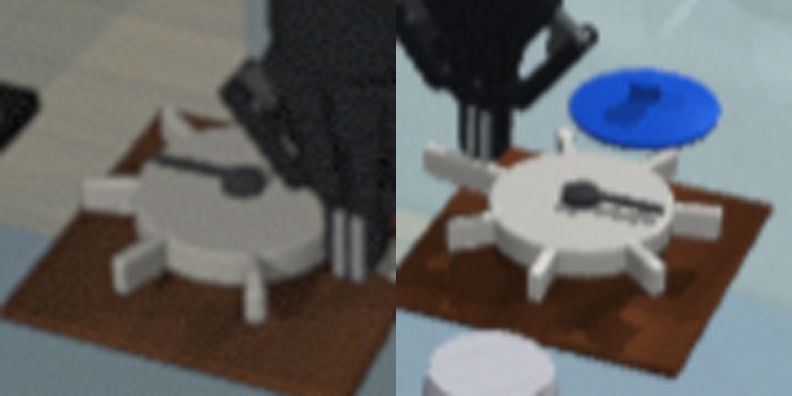

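```bash
python3 -m pendant '[{"linear":[0,0,3],"yaw":0,"hand":0},{"linear":[0,0,6],"yaw":0,"hand":0},{"linear":[0,0,9],"yaw":0,"hand":0},{"linear":[0,0,12],"yaw":0,"hand":0},{"linear":[0,0,15],"yaw":0,"hand":0},{"linear":[0,0,18],"yaw":0,"hand":0},{"linear":[0,0,21],"yaw":0,"hand":0},{"linear":[0,0,23],"yaw":0,"hand":0},{"linear":[0,0,23],"yaw":0,"hand":0}]'
python3 look.py 8
```

```text
clock: 7.05
tcp_pos: [0.5202, 0.1585, -0.0008]
ee_rot: [1.21, 1.209, -1.21]
contact_force: [0.2, -0.5, -0.2]
grip_width: 0.0
[ 0.5202  0.1585 -0.0008] [ 0.16 -0.54 -0.16]
```

View pics/w8.png

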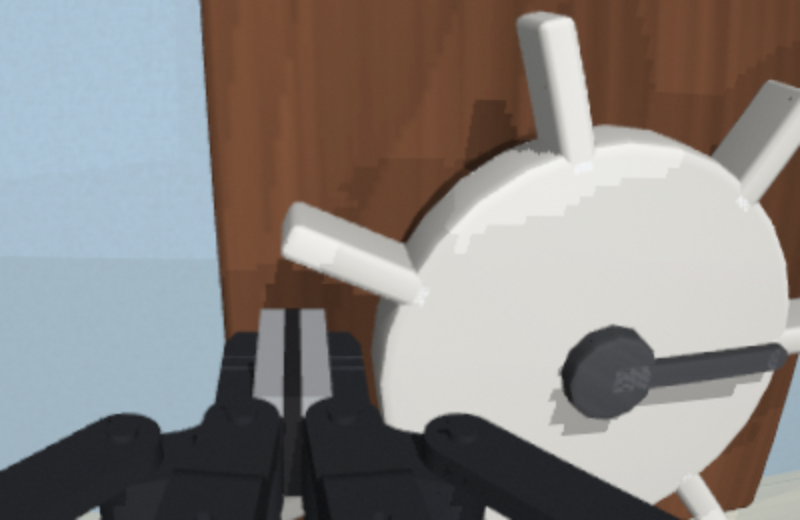

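View pics/sc8.png

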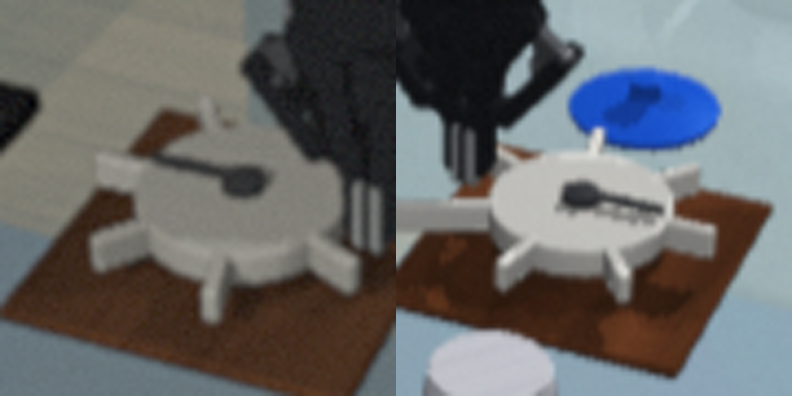

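```bash
python3 -m pendant '[{"linear":[-20,0,0],"yaw":0,"hand":0},{"linear":[-35,0,0],"yaw":0,"hand":0},{"linear":[-35,0,0],"yaw":0,"hand":0},{"linear":[-35,12,-25],"yaw":0,"hand":0},{"linear":[-35,23,-49],"yaw":0,"hand":0},{"linear":[-35,23,-49],"yaw":0,"hand":0},{"linear":[-35,23,-49],"yaw":0,"hand":0},{"linear":[-20,23,-49],"yaw":0,"hand":0},{"linear":[-8,23,-49],"yaw":0,"hand":0},{"linear":[0,23,-49],"yaw":0,"hand":0},{"linear":[0,23,-49],"yaw":0,"hand":0},{"linear":[0,23,-49],"yaw":0,"hand":0}]'
python3 look.py 9
```

```text
clock: 8.4
tcp_pos: [0.5428, 0.2076, -0.0013]
ee_rot: [1.209, 1.209, -1.21]
contact_force: [-0.1, -0.3, 0.8]
grip_width: 0.0003
[ 0.5428  0.2076 -0.0013] [-0.1 -0.3  0.8]
```

View pics/w9.png

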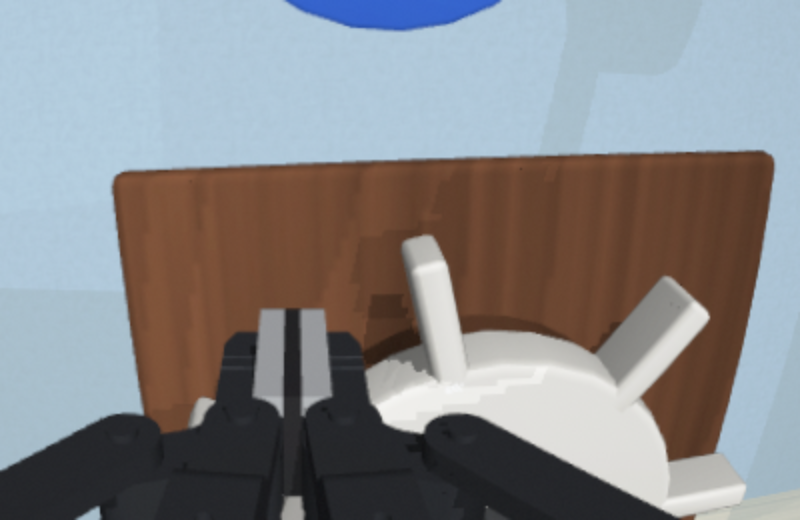

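View pics/sc9.png

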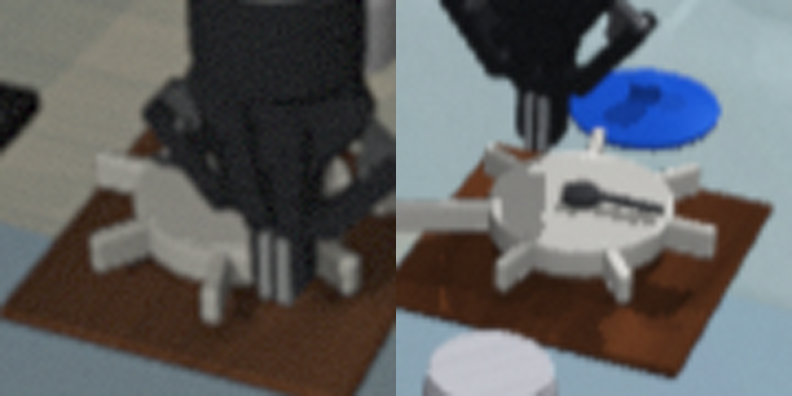

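```bash
python3 -m pendant '[{"linear":[0,-5,3],"yaw":0,"hand":0},{"linear":[0,-10,7],"yaw":0,"hand":0},{"linear":[0,-14,11],"yaw":0,"hand":0},{"linear":[0,-17,14],"yaw":0,"hand":0},{"linear":[0,-19,17],"yaw":0,"hand":0},{"linear":[0,-21,20],"yaw":0,"hand":0},{"linear":[0,-22,23],"yaw":0,"hand":0},{"linear":[0,-23,26],"yaw":0,"hand":0}]'
python3 -m pendant '[{"linear":[0,0,3],"yaw":0,"hand":0},{"linear":[0,0,6],"yaw":0,"hand":0},{"linear":[0,0,9],"yaw":0,"hand":0},{"linear":[0,0,12],"yaw":0,"hand":0},{"linear":[0,0,15],"yaw":0,"hand":0},{"linear":[0,0,18],"yaw":0,"hand":0},{"linear":[0,0,21],"yaw":0,"hand":0},{"linear":[0,0,23],"yaw":0,"hand":0},{"linear":[0,0,23],"yaw":0,"hand":0}]'
python3 look.py 10
```

```text
clock: 9.35
tcp_pos: [0.5196, 0.1816, -0.0009]
ee_rot: [1.209, 1.21, -1.21]
contact_force: [0.8, 0.8, -0.0]
grip_width: -0.0001
clock: 10.25
tcp_pos: [0.5202, 0.1584, -0.0009]
ee_rot: [1.21, 1.209, -1.21]
contact_force: [-0.7, -0.6, -0.2]
grip_width: -0.0001
[ 0.5202  0.1584 -0.0009] [-0.68 -0.64 -0.19]
```

View pics/sc10.png

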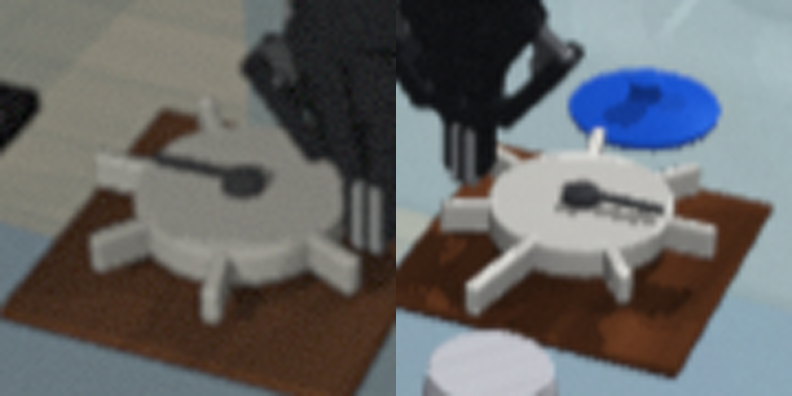

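View pics/w10.png

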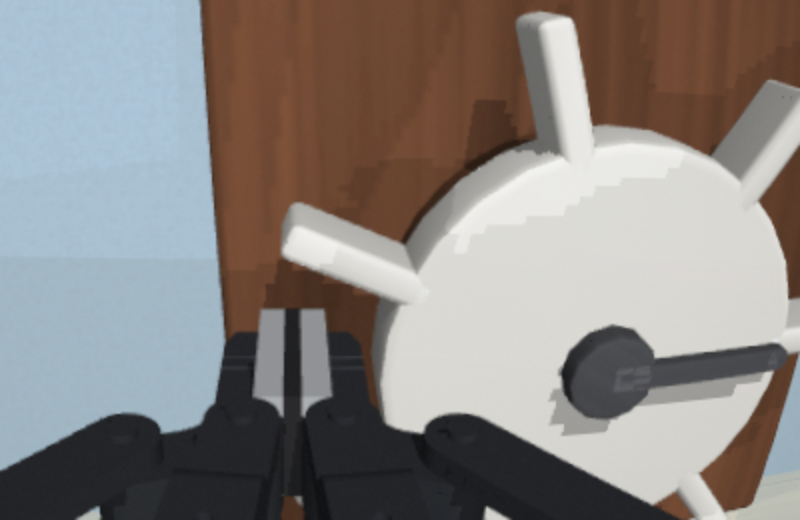

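The second click is in: the scene view shows the long tooth at (500,275), 257°. I'll make the same return and stroke again.

```bash
python3 -m pendant '[{"linear":[-20,0,0],"yaw":0,"hand":0},{"linear":[-35,0,0],"yaw":0,"hand":0},{"linear":[-35,0,0],"yaw":0,"hand":0},{"linear":[-35,12,-25],"yaw":0,"hand":0},{"linear":[-35,23,-49],"yaw":0,"hand":0},{"linear":[-35,23,-49],"yaw":0,"hand":0},{"linear":[-35,23,-49],"yaw":0,"hand":0},{"linear":[-20,23,-49],"yaw":0,"hand":0},{"linear":[-8,23,-49],"yaw":0,"hand":0},{"linear":[0,23,-49],"yaw":0,"hand":0},{"linear":[0,23,-49],"yaw":0,"hand":0},{"linear":[0,23,-49],"yaw":0,"hand":0}]'
python3 -m pendant '[{"linear":[0,-5,3],"yaw":0,"hand":0},{"linear":[0,-10,7],"yaw":0,"hand":0},{"linear":[0,-14,11],"yaw":0,"hand":0},{"linear":[0,-17,14],"yaw":0,"hand":0},{"linear":[0,-19,17],"yaw":0,"hand":0},{"linear":[0,-21,20],"yaw":0,"hand":0},{"linear":[0,-22,23],"yaw":0,"hand":0},{"linear":[0,-23,26],"yaw":0,"hand":0}]'
python3 -m pendant '[{"linear":[0,0,3],"yaw":0,"hand":0},{"linear":[0,0,6],"yaw":0,"hand":0},{"linear":[0,0,9],"yaw":0,"hand":0},{"linear":[0,0,12],"yaw":0,"hand":0},{"linear":[0,0,15],"yaw":0,"hand":0},{"linear":[0,0,18],"yaw":0,"hand":0},{"linear":[0,0,21],"yaw":0,"hand":0},{"linear":[0,0,23],"yaw":0,"hand":0},{"linear":[0,0,23],"yaw":0,"hand":0},{"linear":[0,0,23],"yaw":0,"hand":0},{"linear":[0,0,23],"yaw":0,"hand":0}]'
python3 look.py 11
```

```text
clock: 11.6
tcp_pos: [0.5428, 0.2076, -0.0013]
ee_rot: [1.209, 1.209, -1.21]
contact_force: [0.4, -0.3, -0.8]
grip_width: 0.0
clock: 12.4
tcp_pos: [0.5195, 0.1816, -0.001]
ee_rot: [1.209, 1.21, -1.21]
contact_force: [0.8, 1.0, -0.1]
grip_width: -0.0
clock: 13.5
tcp_pos: [0.5201, 0.1592, -0.0008]
ee_rot: [1.209, 1.209, -1.209]
contact_force: [0.6, -0.4, -0.1]
grip_width: -0.0
[ 0.5201  0.1592 -0.0008] [ 0.57 -0.37 -0.08]
```

View pics/sc11.png

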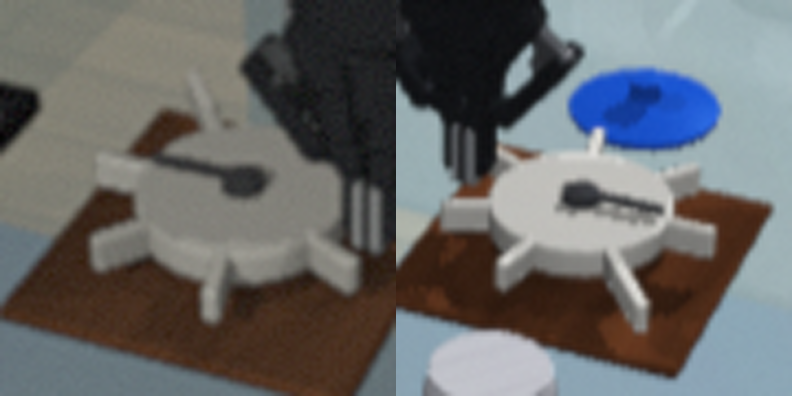

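View pics/w11.png

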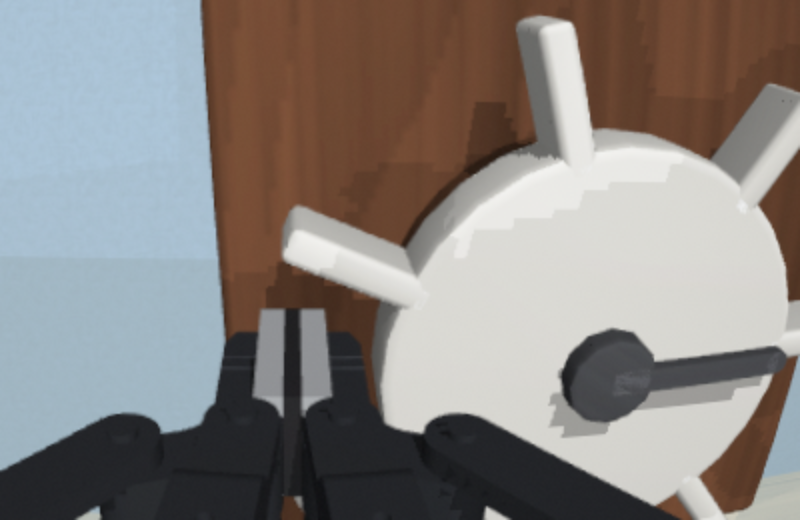

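The long tooth is now at 309° (scene (628,290)), resting one click short of the pointer. It has already been at rest for more than 0.2 s. One more stroke follows, then I lift clear.

```bash
python3 -m pendant '[{"linear":[-20,0,0],"yaw":0,"hand":0},{"linear":[-35,0,0],"yaw":0,"hand":0},{"linear":[-35,0,0],"yaw":0,"hand":0},{"linear":[-35,12,-25],"yaw":0,"hand":0},{"linear":[-35,23,-49],"yaw":0,"hand":0},{"linear":[-35,23,-49],"yaw":0,"hand":0},{"linear":[-35,23,-49],"yaw":0,"hand":0},{"linear":[-20,23,-49],"yaw":0,"hand":0},{"linear":[-8,23,-49],"yaw":0,"hand":0},{"linear":[0,23,-49],"yaw":0,"hand":0},{"linear":[0,23,-49],"yaw":0,"hand":0},{"linear":[0,23,-49],"yaw":0,"hand":0}]'
python3 -m pendant '[{"linear":[0,-5,3],"yaw":0,"hand":0},{"linear":[0,-10,7],"yaw":0,"hand":0},{"linear":[0,-14,11],"yaw":0,"hand":0},{"linear":[0,-17,14],"yaw":0,"hand":0},{"linear":[0,-19,17],"yaw":0,"hand":0},{"linear":[0,-21,20],"yaw":0,"hand":0},{"linear":[0,-22,23],"yaw":0,"hand":0},{"linear":[0,-23,26],"yaw":0,"hand":0}]'
python3 -m pendant '[{"linear":[0,0,3],"yaw":0,"hand":0},{"linear":[0,0,6],"yaw":0,"hand":0},{"linear":[0,0,9],"yaw":0,"hand":0},{"linear":[0,0,12],"yaw":0,"hand":0},{"linear":[0,0,15],"yaw":0,"hand":0},{"linear":[0,0,18],"yaw":0,"hand":0},{"linear":[0,0,21],"yaw":0,"hand":0},{"linear":[0,0,23],"yaw":0,"hand":0},{"linear":[0,0,23],"yaw":0,"hand":0},{"linear":[0,0,23],"yaw":0,"hand":0},{"linear":[0,0,23],"yaw":0,"hand":0}]'
python3 look.py 12
```

```text
clock: 14.85
tcp_pos: [0.5428, 0.2077, -0.0013]
ee_rot: [1.209, 1.209, -1.21]
contact_force: [0.6, -0.1, -0.1]
grip_width: -0.0001
clock: 15.65
tcp_pos: [0.5195, 0.1817, -0.001]
ee_rot: [1.209, 1.21, -1.21]
contact_force: [0.5, 0.3, 0.4]
grip_width: -0.0001
clock: 16.75
tcp_pos: [0.5201, 0.1592, -0.0009]
ee_rot: [1.209, 1.209, -1.209]
contact_force: [0.2, -0.9, 0.4]
grip_width: 0.0003
[ 0.5201  0.1592 -0.0009] [ 0.25 -0.86  0.43]
```

View pics/sc12.png

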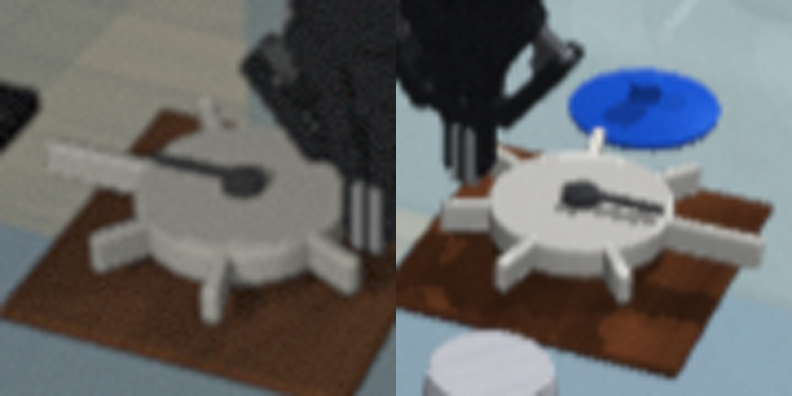

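View pics/w12.png

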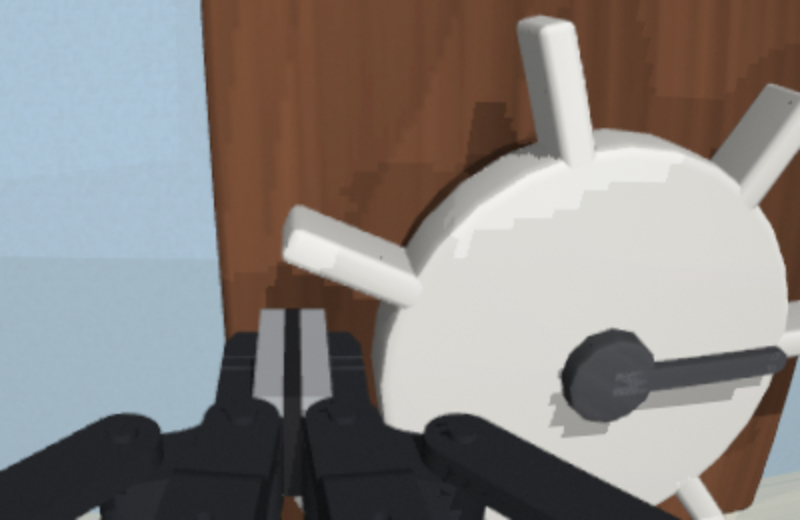

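The long tooth is in line with the pointer (scene (715,242)). Now I lift straight up and check.

```bash
python3 -m pendant '[{"linear":[-20,0,0],"yaw":0,"hand":0},{"linear":[-50,0,0],"yaw":0,"hand":0},{"linear":[-90,0,0],"yaw":0,"hand":0},{"linear":[-130,0,0],"yaw":0,"hand":0},{"linear":[-170,0,0],"yaw":0,"hand":0},{"linear":[-200,0,0],"yaw":0,"hand":0},{"linear":[-200,0,0],"yaw":0,"hand":0},{"linear":[-200,0,0],"yaw":0,"hand":0}]'
python3 - <<'E'
from station import r
from h import *
s=r.sense();print(s["tcp_pos"],s["contact_force"],s["clock"])
c=r.camera("wrist");cv2.imwrite("pics/wf.png",c["color"][:,:,::-1])
for n in("scene","side"):
    c=r.camera(n);cv2.imwrite(f"pics/{n}f.png",c["color"][:,:,::-1])
    a=cv2.imread(f"pics/{n}0.png").astype(int);b=c["color"][:,:,::-1].astype(int)
    m=(abs(a-b).max(2)>60).astype(np.uint8)
    k,l,st,ce=cv2.connectedComponentsWithStats(m)
    print(n,[x.tolist() for x in st[1:] if x[4]>25])
E
```

```text
clock: 17.7
tcp_pos: [0.5201, 0.1592, 0.1996]
ee_rot: [1.21, 1.209, -1.208]
contact_force: [-0.8, -0.2, -1.0]
grip_width: -0.0
[0.52012788 0.15918902 0.19956184] [-0.77471552 -0.24911605 -1.02664226] 17.7
scene [[73, 0, 14, 72, 525], [316, 0, 41, 82, 2030], [356, 0, 40, 28, 622], [128, 6, 11, 14, 119], [133, 24, 9, 52, 276], [382, 31, 6, 16, 44], [355, 51, 34, 32, 637], [95, 84, 15, 16, 39], [325, 86, 81, 72, 2518], [149, 112, 5, 14, 36], [393, 202, 9, 8, 53], [148, 222, 19, 29, 330]]
side [[254, 7, 29, 25, 478], [315, 20, 17, 27, 326], [299, 28, 8, 20, 119], [259, 57, 9, 15, 87], [328, 64, 5, 22, 52], [599, 74, 18, 8, 51], [567, 79, 16, 22, 146], [592, 84, 12, 13, 85], [264, 90, 25, 10, 177], [277, 93, 69, 132, 2645], [251, 101, 69, 73, 1638], [301, 121, 6, 9, 48], [577, 132, 6, 15, 46], [301, 139, 6, 12, 27], [576, 154, 11, 43, 211], [617, 221, 23, 15, 75], [568, 225, 7, 30, 88], [306, 314, 10, 14, 90]]
```

View pics/wf.png

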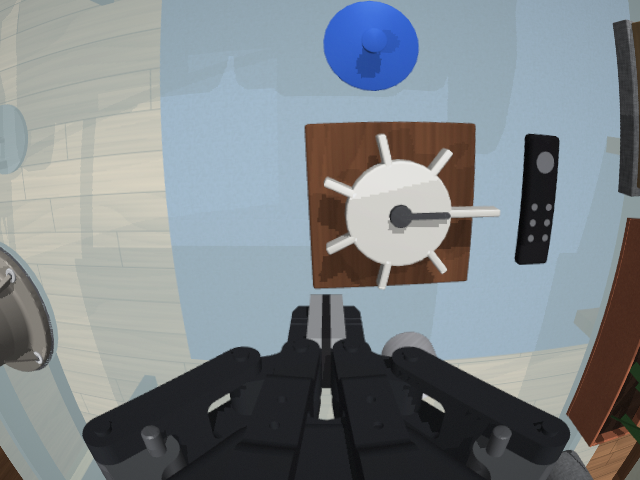

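View pics/scenef.png

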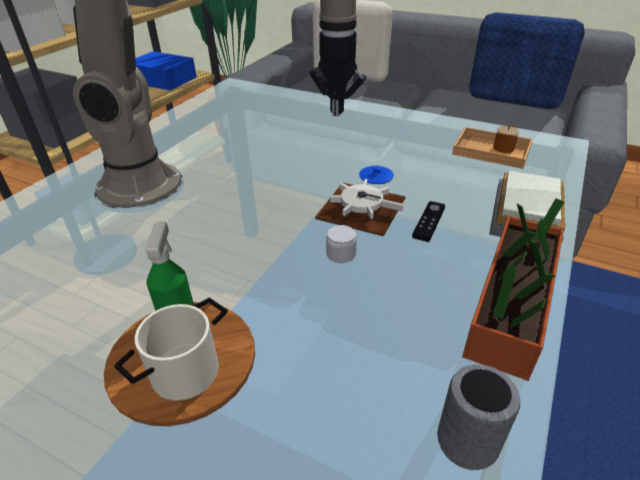

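```bash
python3 - <<'E'
import cv2,numpy as np
a=cv2.imread("pics/scene0.png");b=cv2.imread("pics/scenef.png")
f=lambda x:cv2.resize(x[200:330,110:210],None,fx=4,fy=4)
cv2.imwrite("pics/spray.png",np.hstack([f(a),f(b)]))
E
```

```text
(no output)
```

View pics/spray.png

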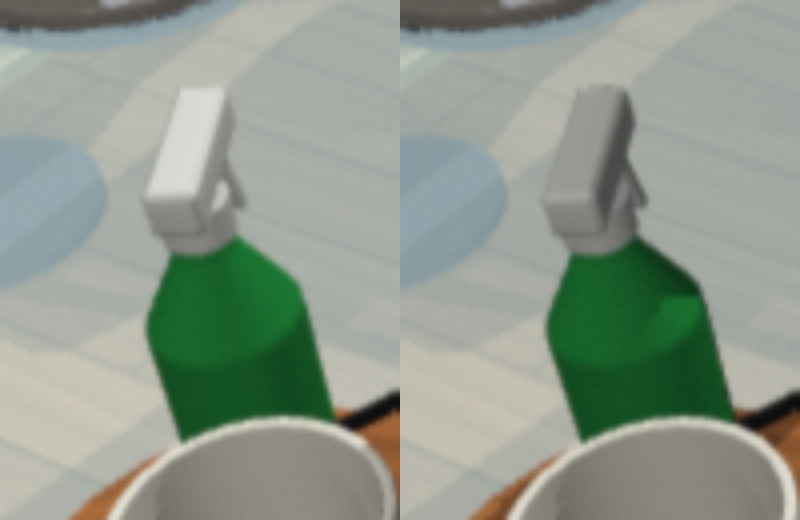

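The change at the spray bottle is only the arm's shadow; the bottle has not moved. Everything else matches the first pictures and the hand is clear, so I'm handing in.

```bash
python3 -c "
from station import r
print(r.job_done())"
```

```text
the job is handed in; nothing more can be done
None
```

I flicked the wheel round anticlockwise by four clicks with the shut fingertips. It rested one click short of the pointer, then the last flick brought the long tooth in line with it. I handed the job in at about 17.8 s; no verdict is reported.

- **Wheel:** the final pictures show the long tooth in line beyond the pointer's tip. It never went past it in any picture I took.
- **Forces:** every force reading I took was about 2 N or less, but readings came only at the ends of moves, so I did not see the peak during each push.
- **Other objects:** before-and-after pictures from the scene and side cameras show the tin, lid, remote, pot and spray bottle where they stood. The only difference at the spray bottle was the arm's shadow.
- **Hand:** it finished clear, with the tool point reading 0.20 m above the table.
- **Disagreement:** the visible fingertips sit about 28 mm behind the stated tool point. Because of that, my first stroke passed above the wheel without touching it. I then lowered the tool until its stated height read about −1 mm, and the pushes worked from there.

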